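# Line up the meat-roll moulds by size for the cooker

## Task

The four capped steel moulds go into the cooker biggest first: line them up on the tray's four blue pads in order of size, the biggest on the pad nearest the cooker, the smallest on the pad farthest from it. Stand each one upright in the middle of its pad, never tip one over or drop it, and leave the sauce bottle standing where it is.

Things in the scene. Friction and masses are not known exactly. Their poses are not given: they have to be found in the camera images.
- mould_small_mid (a point): The smallest of four upright stainless steel meat-roll moulds: a closed straight-sided round canister 44 mm across and 58 mm tall, with a white press plate and a small wire loop (6 mm high) in its top; loose, 0.1 to 0.7 kg. This point is on its axis, half-way up (29 mm above its underside); z points up its axis.
- mould_medium_mid (a point): The second smallest of four upright stainless steel meat-roll moulds: a closed straight-sided round canister 50 mm across and 80 mm tall, with a white press plate and a small wire loop (6 mm high) in its top; loose, 0.1 to 0.7 kg. This point is on its axis, half-way up (40 mm above its underside); z points up its axis.
- mould_large_mid (a point): The second biggest of four upright stainless steel meat-roll moulds: a closed straight-sided round canister 56 mm across and 102 mm tall, with a white press plate and a small wire loop (6 mm high) in its top; loose, 0.1 to 0.7 kg. This point is on its axis, half-way up (51 mm above its underside); z points up its axis.
- mould_extra_mid (a point): The biggest of four upright stainless steel meat-roll moulds: a closed straight-sided round canister 62 mm across and 124 mm tall, with a white press plate and a small wire loop (6 mm high) in its top; loose, 0.1 to 0.7 kg. This point is on its axis, half-way up (62 mm above its underside); z points up its axis.
- pad_1: One of four identical round blue silicone pads, 88 mm across, in a straight row (104 mm between centres) on a fixed sheet-metal tray 140 mm by 440 mm with an 11 mm rim and a low bow handle (16 mm high) at each end; end pad on the robot's left. Origin: centre of the pad's top face, 7 mm above the table; y points along the row towards the robot's left.
- pad_2: One of four identical round blue silicone pads, 88 mm across, in a straight row (104 mm between centres) on a fixed sheet-metal tray 140 mm by 440 mm with an 11 mm rim and a low bow handle (16 mm high) at each end; second pad from the robot's left. Origin: centre of the pad's top face, 7 mm above the table; y points along the row towards the robot's left.
- pad_3: One of four identical round blue silicone pads, 88 mm across, in a straight row (104 mm between centres) on a fixed sheet-metal tray 140 mm by 440 mm with an 11 mm rim and a low bow handle (16 mm high) at each end; second pad from the robot's right. Origin: centre of the pad's top face, 7 mm above the table; y points along the row towards the robot's left.
- pad_4: One of four identical round blue silicone pads, 88 mm across, in a straight row (104 mm between centres) on a fixed sheet-metal tray 140 mm by 440 mm with an 11 mm rim and a low bow handle (16 mm high) at each end; end pad on the robot's right. Origin: centre of the pad's top face, 7 mm above the table; y points along the row towards the robot's left.
- cooker: White induction hob with a lidded steel stock pot on it (pot 210 mm across, top of the lid knob 233 mm above the table), fixed, standing off one end of the tray, left or right, 340 mm along x by 270 mm along y. Origin: centre of its underside, on the table. A green dial scale stands off the other end.
- sauce_bottle: Amber sauce bottle with a yellow cap, 54 mm across, 165 mm tall, standing loose among the moulds, as does a small steel bowl (86 mm across, 42 mm tall, not listed); moulds, bottle and bowl stand at least 110 mm apart, centre to centre. Origin: centre of its underside.

How it is judged (in metres and radians):
At the end, for the whole second after the job is handed in: Every mould stands upright (within 0.1 rad), released and at rest, on the pad of its rank, biggest nearest the cooker to smallest farthest from it, its axis within 13 mm of the pad's centre and its underside on the pad (within 5 mm) (((world y of cooker above 0 m and horizontal distance between mould_extra_mid and pad_1 below 0.013 m and z of mould_extra_mid in the frame of pad_1 between 0.057 and 0.067 m and horizontal distance between mould_large_mid and pad_2 below 0.013 m and z of mould_large_mid in the frame of pad_2 between 0.046 and 0.056 m and horizontal distance between mould_medium_mid and pad_3 below 0.013 m and z of mould_medium_mid in the frame of pad_3 between 0.035 and 0.045 m and horizontal distance between mould_small_mid and pad_4 below 0.013 m and z of mould_small_mid in the frame of pad_4 between 0.024 and 0.034 m) or (world y of cooker below 0 m and horizontal distance between mould_extra_mid and pad_4 below 0.013 m and z of mould_extra_mid in the frame of pad_4 between 0.057 and 0.067 m and horizontal distance between mould_large_mid and pad_3 below 0.013 m and z of mould_large_mid in the frame of pad_3 between 0.046 and 0.056 m and horizontal distance between mould_medium_mid and pad_2 below 0.013 m and z of mould_medium_mid in the frame of pad_2 between 0.035 and 0.045 m and horizontal distance between mould_small_mid and pad_1 below 0.013 m and z of mould_small_mid in the frame of pad_1 between 0.024 and 0.034 m)) and angle between each of mould_small_mid, mould_medium_mid, mould_large_mid, mould_extra_mid's own z axis and vertical below 0.1 rad and linear speed of each of mould_small, mould_medium, mould_large, mould_extra below 0.02 m/s and angular speed of each of mould_small, mould_medium, mould_large, mould_extra below 0.2 rad/s); the robot touches nothing.
It fails at once if a mould is tipped over (leans more than 35 degrees) (angle between any of mould_small_mid, mould_medium_mid, mould_large_mid, mould_extra_mid's own z axis and vertical above 0.6 rad).
It fails at once if a mould is dropped (falls freely, touching nothing, at over 0.65 m/s: a fall of more than about 2 cm) ((contact force between mould_small and anything else below 0.001 N and linear speed of mould_small above 0.65 m/s) or (contact force between mould_medium and anything else below 0.001 N and linear speed of mould_medium above 0.65 m/s) or (contact force between mould_large and anything else below 0.001 N and linear speed of mould_large above 0.65 m/s) or (contact force between mould_extra and anything else below 0.001 N and linear speed of mould_extra above 0.65 m/s)).
It fails at once if the sauce bottle is knocked over or shifted by more than 3 cm (distance of sauce_bottle from where it was at the start of the episode above 0.03 m or angle between sauce_bottle's own z axis and vertical above 0.5 rad).
It also fails if it takes over 102 s, if anything falls off the work surface, if the arm or the gripper's body presses on something with over 40 N, if the wrist force passes 120 N, or if a joint passes its speed limit or range.

## Robot

A 6-joint arm with a two-finger parallel gripper is mounted at the origin on the work surface. World frame = base frame: x ahead of the robot, y to its left, z up, the work surface at z = 0. Lengths are in m, angles in degrees, forces in N, time in s.
With the tool pointing down it reaches from about 0.35 to 0.875 m from the base axis. Payload 4.2 kg.
Tool frame: the origin (TCP) lies midway between the tips of the shut fingers; the grasp point (between the pads) lies 19 mm behind it; z points along the fingers, y is the line along which they close (so a half turn about z gives the same grasp; the last joint's range is limited). The gripper opens to 87 mm and grips with 3 to 60 N. Pads are 19 mm wide; open, the fingers measure 117 mm over their backs; the gripper's body (75 mm by 190 mm) begins 51 mm behind the grasp point.
Start: joints at [79.561, 22.042, 0.453, 0, -68.411, -14.817], TCP at [0.267, 0.565, 0.223] pointing down, gripper open.
Joint ranges: [-179.83, 179.83], [-69.29, 118.12], [-61.27, 80.66], [-181.25, 117.63], [-171.15, -9.14], [-177.46, 177.46]. Speed limits (degrees/s): [159.86, 159.86, 180, 180, 180, 180].

## Interface

Orientations are given as [roll, pitch, yaw] about the fixed x, y, z axes, in that order (R = Rz(yaw) Ry(pitch) Rx(roll)).
In Python, from workcell import env gives the robot as it stands. The module is installed in compiled form; this text tells all that it offers. Calls block until the motion is done:
- env.goto(position, orientation): joint-space move of the TCP to a pose.
- env.move_straight(position, rotation=None, rate=0.15, force_limit=None): straight line of the TCP; rotation=None keeps the orientation; rate is the mean speed in m/s. With force_limit (N) it stops when the force on the tool has changed by that much, and returns True; else False.
- env.set_joints(angles): joint-space move.
- env.gripper_to(opening, grasp_force=None): opening from 0.0 (shut) to 1.0 (fully open); grasp_force is the grip in N (None keeps the last); returns when the fingers have stopped.
- env.dwell(seconds).
- env.inverse_kinematics(position, orientation): joint angles nearest the present ones, or None.
- env.read_state(): the state.
- env.grab_frame(name): name is "scene" or "top" or "wrist"; returns a dict with "image" (420x560x3 uint8, blue, green, red), "fx", "fy", "cx", "cy" (pixels), "position" and "orientation" of the camera in the world. Camera axes: x right, y up, looking along -z (the intrinsics and any distortion apply to the point x, -y, -z); pixel columns grow to the right and rows downward; lengths in m; the calibration is good to about 2 mm. A picture is of the moment at which its call begins. There is no depth.
A pose or a line that the arm cannot do raises env.Unreachable and nothing moves.
- env.close_job(): hands the job in; it is judged then, once.
Trained networks look in a picture, given as the dict that the camera call returned (one of the last four; its "shot" number tells which), for a name from the list of things; names that differ only in an ending like _2 or _b are one class to them, and where a whole thing is asked for, a point or a joint stands for the part that bears it (a point fixed in the world has none). Each returns a list of dicts, best first, with "score" (0 to 1); they miss things now and then, are a little off and sometimes report something else, mostly with a low value. They report only what shows in the picture. A call takes as long as a camera call.
- env.search_frame(picture, thing): "xyz" ([x, y, z] in m, in world coordinates, good to about 4 mm: the middle of the surface that is visible of it).
- env.trace(picture, thing): "mask" (420x560 bool, what is visible of it).
The state is a dict: "clock": time; "joint_positions": joint angles; "qvel": joint speeds; "joint_torque": joint torques, N m; "position": TCP position; "tool_rot": TCP orientation; "force": force on the tool from outside, world axes, zero at the start; "wrist_torque": the same for the moment, N m; "opening": opening from 0.0 (shut) to 1.0 (fully open); "finger_force": force on a finger pad.
Only numpy, scipy, OpenCV 4.12 (cv2) and the standard library are available. Lean on these libraries where they do the work, as an engineer would, in place of code of your own. Each camera call takes 0.05 s, during which the arm holds its last target. There are 200 camera calls.

## Working session

There is one attempt and no reset: what is moved stays moved. The work goes in short steps, each a Python script; the robot and the scene stay as the last script left them, time stands still between calls to the robot, and variables do not carry over. Pictures are saved under pics/ and viewed, at most 14 in all, crops included, and the job is handed in when it is done.

```bash
mkdir -p pics; python3 - <<'E'
from workcell import env
import cv2,numpy as np
s=env.read_state(); print(s['clock'],s['position'],s['tool_rot'],s['opening'])
for n in ("scene","top"):
    f=env.grab_frame(n); cv2.imwrite(f'pics/{n}0.png',f['image'])
    print(n,f['fx'],f['fy'],f['cx'],f['cy'],f['position'],f['orientation'],[k for k in f])
    for t in ["mould_small_mid","mould_medium_mid","mould_large_mid","mould_extra_mid","pad_1","cooker","sauce_bottle"]:
        print(t,[(np.round(r['xyz'],3).tolist(),round(float(r['score']),2)) for r in env.search_frame(f,t)])
E
```

```text
0.0 [0.26637897 0.5647308  0.22147584] [ 1.79877033e+02 -4.74613890e-03 -2.52667674e+01] 1.0003943651610225
scene 484.8214291789286 484.8214291789286 279.367766542772 207.7106056276578 [ 1.3674247  -0.2817347   1.30699248] [34.62892578  0.53402103 69.67347517] ['image', 'fx', 'fy', 'cx', 'cy', 'position', 'orientation', 'shot']
mould_small_mid [([0.477, -0.357, 0.054], 0.57)]
mould_medium_mid [([0.675, -0.22, 0.099], 0.62), ([0.682, 0.073, 0.077], 0.57)]
mould_large_mid [([0.472, 0.358, 0.079], 0.67)]
mould_extra_mid [([0.691, -0.086, 0.11], 0.76)]
pad_1 [([0.474, 0.141, 0.007], 0.95), ([0.492, -0.067, 0.011], 0.88), ([0.504, -0.167, 0.009], 0.84), ([0.69, -0.083, 0.11], 0.69), ([0.487, 0.039, 0.003], 0.6)]
cooker [([0.551, 0.546, 0.105], 0.67)]
sauce_bottle [([0.676, -0.221, 0.095], 0.56)]
top 402.9523632049621 402.9523632049621 284.6086312252332 215.86168264198034 [0.43355602 0.012658   1.39234268] [  5.3965439   -0.11661507 -88.98898864] ['image', 'fx', 'fy', 'cx', 'cy', 'position', 'orientation', 'shot']
mould_small_mid [([0.468, -0.354, 0.058], 0.67)]
mould_medium_mid [([0.667, 0.08, 0.076], 0.48)]
mould_large_mid [([0.46, 0.356, 0.103], 0.78)]
mould_extra_mid [([0.67, -0.076, 0.118], 0.95)]
pad_1 [([0.477, 0.141, 0.007], 0.94), ([0.485, 0.041, 0.006], 0.87), ([0.496, -0.067, 0.005], 0.77), ([0.5, -0.172, 0.006], 0.7)]
cooker [([0.479, 0.555, 0.159], 0.9)]
sauce_bottle [([0.652, -0.21, 0.108], 0.57)]
```

View pics/scene0.png

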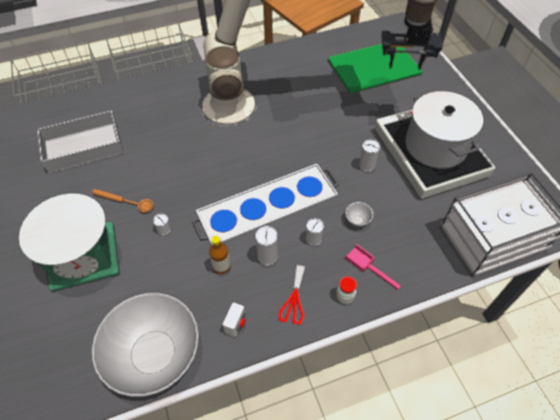

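View pics/top0.png

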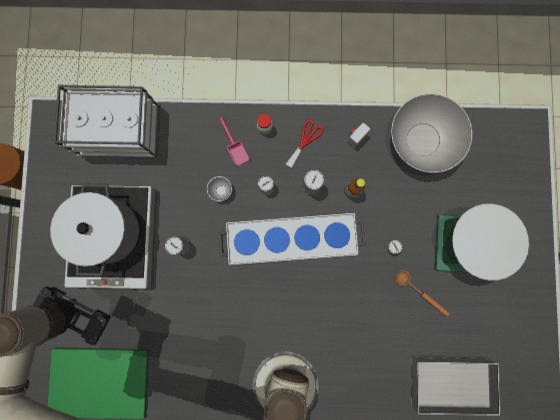

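Top view: moulds at px small (395,247), medium (266,184), large (175,245) and extra (314,180). The bottle is at (357,187), the bowl at (219,189) and the cooker on the left (y>0). So the extra goes to pad_1 and the small to pad_4. The detector's "medium" at (0.675,-0.22) is actually the bottle. Next I'll fit silhouettes in both views.

```bash
cat > h.py <<'E'
from workcell import env
import cv2,numpy as np
from scipy.optimize import minimize
from scipy.spatial.transform import Rotation as Rn
D={'small':(.022,.058),'medium':(.025,.080),'large':(.028,.102),'extra':(.031,.124)}
G={'small':.035,'medium':.044,'large':.066,'extra':.088}   # grasp height over underside
def proj(f,P):
    c=(np.atleast_2d(P)-f['position'])@Rn.from_euler('xyz',f['orientation'],degrees=True).as_matrix()
    return np.c_[f['cx']+f['fx']*c[:,0]/-c[:,2], f['cy']+f['fy']*c[:,1]/c[:,2]]
def back(f,uv,z):
    u,v=uv; d=Rn.from_euler('xyz',f['orientation'],degrees=True).apply([(u-f['cx'])/f['fx'],-(v-f['cy'])/f['fy'],-1])
    p=np.array(f['position']); return p+d*(z-p[2])/d[2]
a=np.linspace(0,2*np.pi,40); C=np.c_[np.cos(a),np.sin(a)]
def sil(f,xy,r,z0,z1):
    P=np.vstack([np.c_[np.array(xy)+r*C,np.full(40,z)] for z in (z0,z1)])
    m=np.zeros((420,560),np.uint8); h=cv2.convexHull(proj(f,P).astype(np.float32))
    cv2.fillConvexPoly(m,np.round(h*256).astype(np.int32),255,cv2.LINE_AA,8); return m/255.
def fit(fm,xy0,r,h,z0=0):
    def cost(xy): return sum(1-np.minimum(m,s).sum()/np.maximum(m,s).sum() for f,m in fm for s in [sil(f,xy,r,z0,z0+h)])
    o=minimize(cost,xy0,method='Nelder-Mead',options=dict(initial_simplex=np.array(xy0)+[[0,0],[.01,0],[0,.01]],xatol=2e-4))
    return o.x,o.fun/len(fm)
def mask(f,t,near):
    """best mask whose centroid lies near the projected point"""
    u=proj(f,near)[0]
    for r in sorted(env.trace(f,t),key=lambda r:-r['score']):
        if np.hypot(*(np.argwhere(r['mask']).mean(0)[::-1]-u))<15: return r['mask'].astype(float)
E
python3 - <<'E'
from h import *
F={n:env.grab_frame(n) for n in('scene','top')}
xy={'small':(.468,-.354),'medium':(.667,.078),'large':(.46,.356),'extra':(.67,-.078)}
for k,(r,h) in D.items():
    M={n:mask(f,f'mould_{k}_mid',[*xy[k],h/2]) for n,f in F.items()}
    for sel in (['scene'],['top'],['scene','top']):
        fm=[(F[n],M[n]) for n in sel if M[n] is not None]
        if fm: print(k,sel,*[np.round(v,4) for v in fit(fm,xy[k],r,h)])
for n,f in F.items():
    b,g,r=[f['image'][...,i].astype(int) for i in range(3)]
    N,_,st,ce=cv2.connectedComponentsWithStats(((b>120)&(b-r>80)&(b-g>40)).astype(np.uint8))
    print(n,[np.round(back(f,ce[i],.007)[:2],4).tolist()+[int(st[i,4])] for i in range(1,N) if st[i,4]>80])
E
```

```text
small ['scene'] [ 0.4659 -0.3521] 0.1508
small ['top'] [ 0.467  -0.3562] 0.1129
small ['scene', 'top'] [ 0.4658 -0.3544] 0.1532
medium ['scene'] [0.6647 0.0793] 0.1753
medium ['top'] [0.6655 0.078 ] 0.1357
medium ['scene', 'top'] [0.6661 0.0783] 0.1569
large ['scene'] [0.4541 0.3673] 0.0616
large ['top'] [0.4553 0.3667] 0.0507
large ['scene', 'top'] [0.4553 0.3667] 0.0578
extra ['scene'] [ 0.6712 -0.0746] 0.0815
extra ['top'] [ 0.6731 -0.0783] 0.1038
extra ['scene', 'top'] [ 0.6731 -0.0766] 0.1045
scene [[0.4739, 0.1433, 402], [0.484, 0.04, 423], [0.4934, -0.0638, 442], [0.5034, -0.1676, 465]]
top [[0.502, -0.1687, 491], [0.4922, -0.0654, 487], [0.4823, 0.0383, 486], [0.4724, 0.1422, 493]]
```

The views agree within about 4 mm, and the pad spacing comes out at 104 mm as given. Next I'll check reach, then move the large one first.

```bash
cat >> h.py <<'E'
PADS={'extra':(.4731,.1428),'large':(.4832,.0392),'medium':(.4928,-.0646),'small':(.5027,-.1682)}
SRC={'small':(.4658,-.3544),'medium':(.6661,.0783),'large':(.4553,.3667),'extra':(.6731,-.0766)}
LIFT=.15
def pick(k,rpy,xy=None):
    x,y=SRC[k] if xy is None else xy; z=G[k]-.019
    env.gripper_to(1.0); env.goto([x,y,z+.17],rpy)
    env.move_straight([x,y,z+.05],rate=.2)
    hit=env.move_straight([x,y,z],rate=.08,force_limit=8)
    env.gripper_to(0.0,grasp_force=35)
    s=env.read_state(); print(k,'hit',hit,'open mm',s['opening']*87,'ff',s['finger_force'],s['clock'])
    env.move_straight([x,y,z+.03],rate=.06); env.move_straight([x,y,z+LIFT],rate=.2)
def place(k):
    x,y=PADS[k]; z=G[k]-.019+.007
    env.move_straight([x,y,z+LIFT],rate=.2); print('held mm',env.read_state()['opening']*87)
    env.move_straight([x,y,z+.012],rate=.15)
    hit=env.move_straight([x,y,z-.003],rate=.02,force_limit=4)
    print('touch',hit,env.read_state()['position'][2]-z)
    env.gripper_to(1.0); env.dwell(.2)
    env.move_straight([x,y,z+LIFT],rate=.2); print('t',env.read_state()['clock'])
E
python3 - <<'E'
from h import *
for yaw in (90,-90):
    for k in D:
        for xy,dz in((SRC[k],0),(SRC[k],.17),(PADS[k],0)):
            j=env.inverse_kinematics([*xy,G[k]-.019+dz],[180,0,yaw]); print(yaw,k,None if j is None else np.round(j).tolist())
E
```

```text
90 small [-21.0, 31.0, -19.0, -0.0, -40.0, -159.0]
90 small [-21.0, 20.0, -8.0, 0.0, -62.0, -159.0]
90 small None
90 medium [20.0, 37.0, -5.0, 0.0, -48.0, 160.0]
90 medium [20.0, 28.0, 5.0, 0.0, -68.0, 160.0]
90 medium [11.0, 24.0, -31.0, 0.0, -35.0, 169.0]
90 large [55.0, 28.0, -18.0, 0.0, -44.0, 125.0]
90 large [55.0, 18.0, -6.0, 0.0, -66.0, 125.0]
90 large [24.0, 21.0, -32.0, 0.0, -37.0, 156.0]
90 extra [7.0, 34.0, -2.0, 0.0, -53.0, 173.0]
90 extra [7.0, 27.0, 10.0, 0.0, -74.0, 173.0]
90 extra [36.0, 20.0, -29.0, 0.0, -41.0, 144.0]
-90 small [-21.0, 31.0, -19.0, 0.0, -40.0, 21.0]
-90 small [-21.0, 20.0, -8.0, 0.0, -62.0, 21.0]
-90 small [-1.0, 27.0, -27.0, 0.0, -36.0, 1.0]
-90 medium [20.0, 37.0, -5.0, 0.0, -48.0, -20.0]
-90 medium [20.0, 28.0, 5.0, 0.0, -68.0, -20.0]
-90 medium [11.0, 24.0, -31.0, 0.0, -35.0, -11.0]
-90 large [55.0, 28.0, -18.0, 0.0, -44.0, -55.0]
-90 large [55.0, 18.0, -6.0, 0.0, -66.0, -55.0]
-90 large [24.0, 21.0, -32.0, 0.0, -37.0, -24.0]
-90 extra [7.0, 34.0, -2.0, 0.0, -53.0, -7.0]
-90 extra [7.0, 27.0, 10.0, 0.0, -74.0, -7.0]
-90 extra [36.0, 20.0, -29.0, 0.0, -41.0, -36.0]
```

```bash
python3 - <<'E'
from h import *
p=env.read_state()['position']
env.move_straight([p[0],p[1],.40],rate=.25)
env.goto([*SRC['large'],.36],[180,0,-90])
pick('large',[180,0,-90]); place('large')
f=env.grab_frame('top'); cv2.imwrite('pics/t1.png',f['image'])
m=mask(f,'mould_large_mid',[*PADS['large'],.05])
if m is not None: print(fit([(f,m)],PADS['large'],*D['large'],.007))
E
```

```text
large hit False open mm 55.61982222356253 ff 34.99209988396615 6.25
held mm 55.647037745877284
touch True 0.00012737417086391978
t 13.025
```

View pics/t1.png

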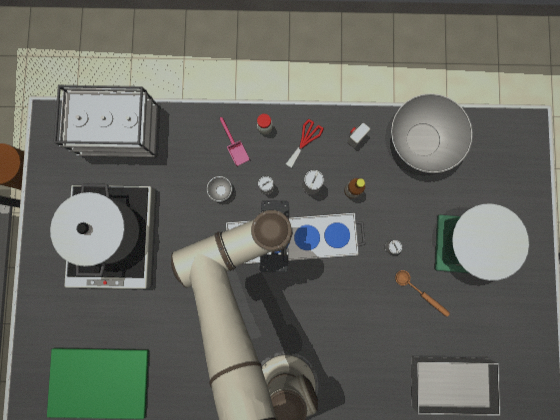

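The large mould is on pad_2 (px (270,235) is under the wrist) and nothing was disturbed. Next are the medium, small and extra moulds.

```bash
python3 - <<'E'
from h import *
for k in('medium','small','extra'):
    pick(k,[180,0,-90])
    if abs(env.read_state()['opening']*87-2000*D[k][0])>3: print('bad grasp',k); break
    place(k)
else:
    p=env.read_state()['position']; env.move_straight([p[0],p[1],.36],rate=.25)
    env.goto([.30,.30,.40],[180,0,-90])
    for n in('top','scene'):
        f=env.grab_frame(n); cv2.imwrite(f'pics/{n}2.png',f['image'])
        for k,(r,h) in D.items():
            m=mask(f,f'mould_{k}_mid',[*PADS[k],h/2])
            if m is not None:
                x,c=fit([(f,m)],PADS[k],r,h,.007); print(n,k,np.round((x-PADS[k])*1000,1),round(c,3))
    print(env.read_state()['clock'])
E
```

```text
medium hit False open mm 49.7499080121522 ff 34.99956118874252 16.3667
held mm 49.59567584877779
touch True 3.5542561347093327e-05
t 22.7167
small hit False open mm 43.27401006612611 ff 35.00001281965524 26.375
held mm 43.82763655912668
touch True -3.339578358084461e-05
t 32.625
extra hit False open mm 61.7848801167288 ff 34.98626300599426 35.775
held mm 61.64861432381562
touch True 0.0001539126320838219
t 42.325
top small [-1.  0.] 0.131
top medium [-1.3  0.3] 0.143
top large [-0.6 -1.6] 0.157
top extra [-1.3 -1.2] 0.103
scene small [-1.4  1.4] 0.256
scene medium [-1.4  1.8] 0.186
scene large [-1.9  1.1] 0.124
scene extra [-3.5  1.4] 0.094
44.45
```

View pics/scene2.png

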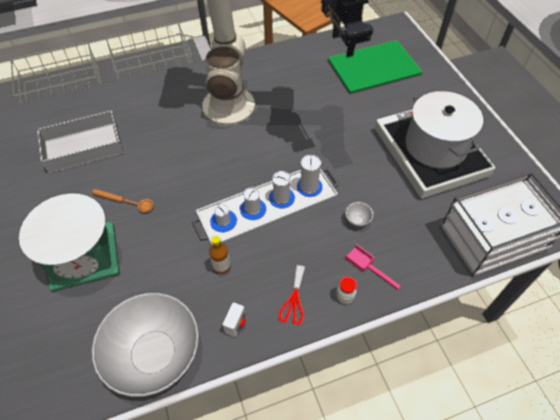

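All four moulds stand upright and centred on their pads, from the extra at px (311,175) nearest the cooker to the small at (222,215). The bottle is unmoved at (220,256).

```bash
python3 -c "
from workcell import env
print(env.close_job())"
```

```text
the job is handed in; nothing more can be done
None
```

The job is handed in, with no verdict returned: all four moulds stand upright on their pads in size order, biggest nearest the cooker and each within about 4 mm of its pad's centre by the camera fits; the bottle was not moved, and the clock read 44 s of the 102 s allowed.

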